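Find and press the concealed catch of the water unit

TASK

One of the six identical square caps sunk in the flat top of the blue-and-grey water unit is really the button of a hidden catch; the other five are solid blanks. Feel across the caps gently with your fingertips until you find the one that gives, press it fully home so that the blue filter flap pops ajar, then move clear. Pick nothing up, do not touch the flap itself, and leave the things standing around and on the unit where they are.

Things in the scene. Friction and masses are not known exactly. Their poses are not given: they have to be found in the camera images.
- unit: Water unit: a low navy blue box 300 x 340 x 90 mm with a flat, level, light grey top 90 mm above the table; fixed to the table. Origin: centre of its underside. x points from the six caps towards the flap, z up
- panel (a point): Centre of the field of six caps, on the unit's flat top surface; axes as the unit's. Six mid-grey caps 47 mm square, centres at x = -32 and +32 mm, y = -64, 0 and +64 mm in this frame, each in its own 51 mm square opening, its face 2 mm below the panel surface. All look alike; which one is the catch button differs each time
- catch (a joint): Travel of the catch button (the one cap that gives), straight down: 0 = at rest, its face 2 mm below the panel like the blanks; 0.006 m = fully home, its face 8 mm below the panel. It gives at about 4 to 5 N and stays where it is pushed. Blanks do not give at all
- flap (a joint): Opening angle of the filter flap (navy plate 82 x 180 x 6 mm, flush in the unit's top beyond the caps), rad. It hinges along the edge nearest the caps and its far edge rises. The catch lifts it: 0 = shut, 0.35 rad = ajar (far edge about 28 mm up) with the button fully home; it stays so
- flap_edge (a point): Middle of the flap's free far edge, on its upper side
- gasket_mid (a point): white plastic ring, 56 mm across, 10 mm high, lying on the water unit's top at the far left; point at its centre
- jar_mid (a point): small jar with orange cap, 40 mm across, 55 mm tall, standing on the water unit's top at the far right; point at its centre
- tray_mid (a point): open steel instrument tray 180 x 280 x 25 mm on the table to the left; point at its centre, half-way up
- spray_mid (a point): bottle with blue cap, 60 mm across, 150 mm tall, on the table to the right; point at its centre, half-way up
- beaker_mid (a point): clear plastic cup 72 mm across, 85 mm tall, on the table to the left; point at its centre, half-way up
- brush_mid (a point): cleaning brush lying in the steel tray; point near its middle, 10 mm above its underside
- carton_mid (a point): cardboard box 70 x 120 x 50 mm on the table to the right; point at its centre

How it is judged:
By the outcome, as a careful person would: the job done as asked, in the order asked, and still so for the second after the job is handed in, with the robot touching nothing.
It also fails if it takes over 48 s, if anything falls off the work surface, if the arm or the gripper's body presses on something with over 40 N, if the wrist force passes 120 N, or if a joint passes its speed limit or range.

ROBOT

A 6-joint arm with a two-finger parallel gripper is mounted at the origin on the work surface. World frame = base frame: x ahead of the robot, y to its left, z up, the work surface at z = 0. Lengths are in m, angles in rad, forces in N, time in s.
With the tool pointing down it reaches from about 0.425 to 0.95 m from the base axis. Payload 3.5 kg.
Tool frame: the origin (TCP) lies between the finger pads; the fingertips stand 25 mm ahead of it and the grasp point (between the pads) lies 6 mm ahead of it (ctrl.finger_overhang is the distance from the TCP to the fingertips, in m); x points along the fingers, y is the direction in which the jaws open and shut, and the axes are right-handed (so a half turn about x gives the same grasp; the last joint's range is limited). The gripper opens to 85 mm and grips with 20 to 120 N. Pads are 22 mm wide; open, the fingers measure 114 mm over their backs; the gripper's body (76 mm by 85 mm) begins 54 mm behind the grasp point. The pads swing forward as they close: fully open they stand 13 mm farther back than shut.
Start: joints at [-1.388, 0.286, 1.577, -0, 1.279, -0.15], TCP at [0.221, -0.638, 0.256] pointing down, gripper open.
Joint ranges: [-2.77, 2.77], [-0.9, 2.22], [0.21, 2.48], [-1.53, 4.67], [0.24, 2.81], [-2.84, 2.84]. Speed limits (rad/s): [2.79, 2.79, 3.14, 3.14, 3.14, 3.14].

INTERFACE

Orientations are given as a unit quaternion [x, y, z, w].
In Python, from plant import ctrl gives the robot as it stands.
- The arm moves only by the tool play_rows, never from a script. Its argument "targets" is a list of rows, each an object with "delta_pos": the shift along the world's x, y, z normalised to -1 to 1, where 1 is 1000 mm, a list of three; "delta_rot": the turn, a rotation vector about the world's x, y, z normalised to -1 to 1, where 1 is pi rad, a list of three; "claw": the finger opening in mm, from 0 to 85.4. In form: [{"delta_pos": [tx, ty, tz], "delta_rot": [wx, wy, wz], "claw": claw}, ...]. A call has 1 to 20 rows; each row is the pose to reach, as a shift and turn from the pose measured when the call began, turning the shorter way round; what a row does not reach only later rows make up. A row lasts 1/12 s, in which the tool goes at most 41.7 mm and 7.16 degrees, less where a joint would pass 70% of its speed; a pose out of reach is approached as far as the arm can. A call with a number of a shift or a turn outside -1 to 1 is refused whole. A call with a gripper value outside its range is refused whole. The fingers move at their own pace and stop on an object; "newtons" is the grip in N (left out, the last holds). Time passes only in rows, so rows that repeat a pose let the fingers close. It gives the time, the measured TCP pose, the force and the opening at its end, in the units of the state.
- ctrl.get_state(): the state, without advancing time (a new reading comes with each control period).
- ctrl.read_camera(name): name is "scene" or "top"; returns the picture (480x640x3 uint8, blue, green, red); there is no depth.
- ctrl.calibration(name): a dict with "fx", "fy", "cx", "cy" (pixels), "camera_from_world" (4x4, takes a point from world to camera coordinates). Camera axes: x right, y down, z forward; pixel columns grow to the right and rows downward; lengths in m; the calibration is good to about 2 mm. A picture is of the moment at which its call begins. calibration takes no time and is no camera call.
- ctrl.sign_off(): hands the job in, once; it reports no verdict.
The state is a dict: "time": time; "qpos": joint angles; "dq": joint speeds; "joint_efforts": joint torques, N m; "eef_pos": TCP position; "tcp_rot": TCP orientation; "contact_force": force on the tool from outside, world axes, zero at the start; "wrist_torque": the same for the moment, N m; "opening": opening from 0.0 (shut) to 1.0 (fully open).
Only numpy, scipy, OpenCV 4.12 (cv2) and the standard library are available. Lean on these libraries where they do the work, as an engineer would, in place of code of your own. Each camera call takes 0.05 s, during which the arm holds its last target. There are 200 camera calls.

## Working session

There is one attempt and no reset: what is moved stays moved. The work goes in short steps, Python scripts to look and compute and a tool call to move; the robot and the scene stay as the last step left them, time stands still between calls to the robot, and variables do not carry over. Pictures are saved under pics/ and viewed, about 8 in all and at most 12, crops included, and the job is handed in when it is done.

Besides the shell and the picture viewer there is one more tool, called after "Request:" as name([rows], argument=value, ...), one row to a line, values as JSON. play_rows: Moves the arm, as the interface text tells. Its arguments: {"type":"object","properties":{"targets":{"type":"array"},"newtons":{"type":"number"}},"required":["targets"]}

```bash
mkdir -p pics; python3 - <<'E'
from plant import ctrl
import cv2
for n in("scene","top"):
    cv2.imwrite(f"pics/{n}0.png",ctrl.read_camera(n)); print(n,ctrl.calibration(n))
print(ctrl.get_state(),ctrl.finger_overhang)
E
```

```text
scene {'fx': 515.2710559614055, 'fy': 515.2710559614055, 'cx': 315.13936587319404, 'cy': 239.1139068855511, 'camera_from_world': array([[-0.1883914 ,  0.98203581, -0.01069304,  0.09711262],
       [ 0.67017723,  0.12059102, -0.73233892, -0.30883715],
       [-0.71789356, -0.14513258, -0.68085635,  1.74003437],
       [ 0.        ,  0.        ,  0.        ,  1.        ]])}
top {'fx': 559.7875531106461, 'fy': 559.7875531106461, 'cx': 314.4582560961112, 'cy': 239.813376464382, 'camera_from_world': array([[-0.00670668, -0.99996876, -0.00418229,  0.03617147],
       [-0.98128047,  0.00738622, -0.19244243,  0.58824644],
       [ 0.19246731,  0.00281335, -0.98129935,  1.46065329],
       [ 0.        ,  0.        ,  0.        ,  1.        ]])}
{'time': 0.1, 'qpos': array([-1.38800249e+00,  2.87113180e-01,  1.57804908e+00, -1.34312571e-05,
        1.27859803e+00, -1.50027451e-01]), 'dq': array([-1.91081616e-03, -3.07188650e-03, -2.44138693e-03, -1.89502760e-05,
       -1.31178300e-03, -3.35825176e-04]), 'joint_efforts': array([ 3.04986188e-04, -4.07298911e+01, -2.93698257e+01, -1.55213052e-04,
        3.44088563e-03, -5.49170949e-07]), 'eef_pos': array([ 0.22043679, -0.63741158,  0.25505136]), 'tcp_rot': array([-0.69732084, -0.11789523,  0.69735504, -0.11636284]), 'contact_force': array([-0.10869246, -0.31302127, -0.87072836]), 'wrist_torque': array([ 0.02249   ,  0.04649312, -0.00205224]), 'opening': 0.9991197596063266} 0.025
```

View pics/top0.png

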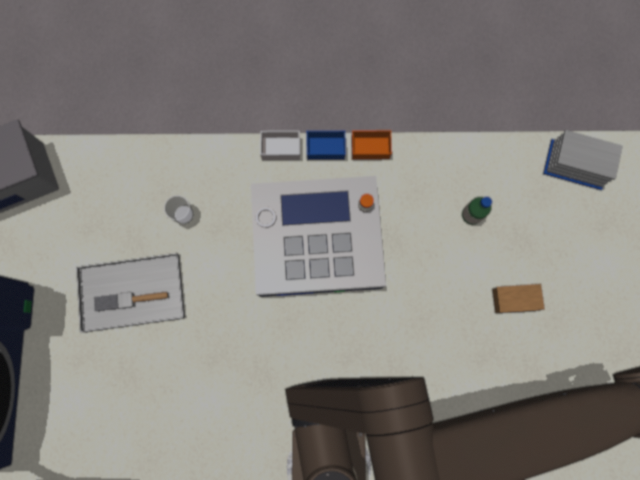

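View pics/scene0.png

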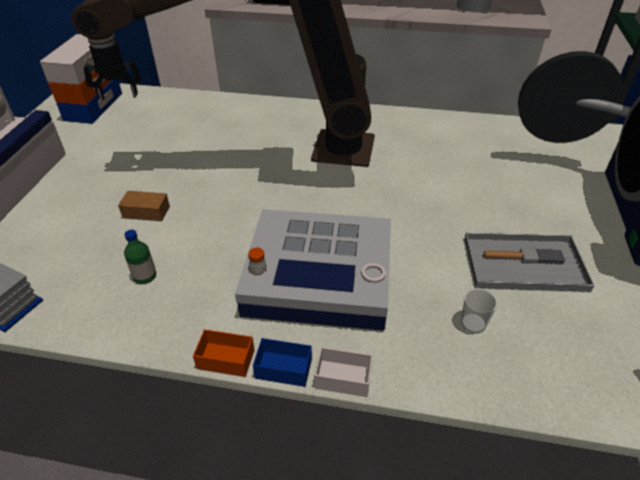

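The top view shows the unit with six caps around (293–344, 243–270), the flap at (315,208), the gasket at (266,218) and the jar at (367,202). The arm is clear of it at the lower right. Next I'll measure the caps.

```bash
cat > h.py <<'E'
from plant import ctrl
import cv2, numpy as np
def ray(n,uv,z):
    c=ctrl.calibration(n); T=c["camera_from_world"]; R=T[:3,:3]; o=-R.T@T[:3,3]
    d=R.T@np.array([(uv[0]-c["cx"])/c["fx"],(uv[1]-c["cy"])/c["fy"],1]); return o+d*(z-o[2])/d[2]
E
python3 - <<'E'
from h import *
def caps(n,box,img):
    x0,y0,x1,y1=box; g=cv2.cvtColor(cv2.imread(img),cv2.COLOR_BGR2GRAY)[y0:y1,x0:x1]
    g=cv2.resize(g,None,fx=4,fy=4,interpolation=cv2.INTER_CUBIC)
    t=cv2.adaptiveThreshold(g,255,cv2.ADAPTIVE_THRESH_MEAN_C,cv2.THRESH_BINARY_INV,35,8)
    cs,h=cv2.findContours(t,cv2.RETR_CCOMP,cv2.CHAIN_APPROX_NONE)
    out=[]
    for c in cs:
        r=cv2.minAreaRect(c); 
        if 40<min(r[1]) and max(r[1])<130:
            uv=(np.array(r[0])+.5)/4-.5+[x0,y0]; out.append(ray(n,uv,.09)[:2]); print(n,uv.round(1),np.round(r[1],0),out[-1].round(4))
caps("top",(262,226,372,290),"pics/top0.png")
caps("scene",(272,212,370,262),"pics/scene0.png")
for uv in[(281,195),(348,191),(350,221),(284,225)]: print("flap",ray("top",uv,.09).round(3))
print("gasket",ray("top",(266,218),.1),"jar",ray("top",(367,201),.145))
E
```

```text
top [294.6 269.4] [81. 83.] [0.5034 0.0845]
top [294.6 269.3] [65. 66.] [0.5036 0.0846]
top [319.  267.8] [82. 82.] [0.507  0.0205]
top [318.9 267.8] [64. 65.] [0.5072 0.0208]
top [343.3 266.3] [81. 83.] [ 0.5107 -0.0435]
top [343.3 266.1] [64. 65.] [ 0.5112 -0.0435]
top [293.2 245.3] [80. 82.] [0.5678 0.0881]
top [293.2 245.4] [63. 65.] [0.5673 0.0882]
top [317.3 243.7] [79. 81.] [0.5715 0.0244]
top [317.4 243.8] [63. 64.] [0.5712 0.0242]
top [341.6 242.2] [80. 81.] [ 0.575  -0.0398]
top [341.5 242.4] [63. 64.] [ 0.5745 -0.0397]
scene [345.7 247.7] [89. 59.] [0.5745 0.088 ]
scene [345.7 247.4] [71. 45.] [0.5736 0.088 ]
scene [319.4 245.6] [91. 59.] [0.5787 0.0237]
scene [319.6 245.2] [70. 45.] [0.577 0.024]
scene [293.7 243.5] [92. 59.] [ 0.5824 -0.0397]
scene [293.9 243.3] [70. 43.] [ 0.5815 -0.0395]
scene [347.7 230.1] [87. 55.] [0.5103 0.0838]
scene [348.  230.2] [71. 41.] [0.5105 0.0845]
scene [322.5 228.2] [88. 54.] [0.5144 0.0199]
scene [322.6 227.8] [68. 41.] [0.5128 0.0199]
scene [297.6 226.1] [88. 54.] [ 0.5177 -0.0441]
flap [0.706 0.121 0.09 ]
flap [ 0.716 -0.059  0.09 ]
flap [ 0.633 -0.063  0.09 ]
flap [0.623 0.113 0.09 ]
gasket [0.64007869 0.16011623 0.1       ] jar [ 0.67252172 -0.10481199  0.145     ]
```

```bash
python3 - <<'E'
from h import *
from scipy.spatial.transform import Rotation as R
s=ctrl.get_state(); r=R.from_quat(s["tcp_rot"]); print(r.as_matrix().round(3))
for yaw in(3.3,93.3,-86.7,183.3):
    y=np.radians(yaw); Y=np.array([-np.sin(y),np.cos(y),0]); X=np.array([0,0,-1.]); g=R.from_matrix(np.c_[X,Y,np.cross(X,Y)])
    print(yaw,((g*r.inv()).as_rotvec()/np.pi).round(4))
print(s["eef_pos"])
E
```

```text
[[-0.     0.327 -0.945]
 [ 0.002 -0.945 -0.327]
 [-1.    -0.002 -0.   ]]
3.3 [ 1.000e-04 -1.000e-03  9.124e-01]
93.3 [-6.000e-04  5.000e-04 -5.876e-01]
-86.7 [-0.0005 -0.0005  0.4124]
183.3 [-0.0007 -0.     -0.0876]
[ 0.22043679 -0.63741158  0.25505136]
```

Request:
play_rows([
  {"delta_pos":[0.28,0.29,0.0],"delta_rot":[0,0,-0.0876],"claw":0},
  {"delta_pos":[0.28,0.29,0.0],"delta_rot":[0,0,-0.0876],"claw":0},
  {"delta_pos":[0.28,0.29,0.0],"delta_rot":[0,0,-0.0876],"claw":0},
  {"delta_pos":[0.28,0.29,0.0],"delta_rot":[0,0,-0.0876],"claw":0},
  {"delta_pos":[0.28,0.29,0.0],"delta_rot":[0,0,-0.0876],"claw":0},
  {"delta_pos":[0.28,0.29,0.0],"delta_rot":[0,0,-0.0876],"claw":0},
  {"delta_pos":[0.28,0.29,0.0],"delta_rot":[0,0,-0.0876],"claw":0},
  {"delta_pos":[0.28,0.29,0.0],"delta_rot":[0,0,-0.0876],"claw":0},
  {"delta_pos":[0.28,0.29,0.0],"delta_rot":[0,0,-0.0876],"claw":0},
  {"delta_pos":[0.28,0.29,0.0],"delta_rot":[0,0,-0.0876],"claw":0},
  {"delta_pos":[0.294,0.593,-0.095],"delta_rot":[0,0,-0.0876],"claw":0},
  {"delta_pos":[0.294,0.593,-0.095],"delta_rot":[0,0,-0.0876],"claw":0},
  {"delta_pos":[0.294,0.593,-0.095],"delta_rot":[0,0,-0.0876],"claw":0},
  {"delta_pos":[0.294,0.593,-0.095],"delta_rot":[0,0,-0.0876],"claw":0},
  {"delta_pos":[0.294,0.593,-0.095],"delta_rot":[0,0,-0.0876],"claw":0},
  {"delta_pos":[0.294,0.593,-0.095],"delta_rot":[0,0,-0.0876],"claw":0},
  {"delta_pos":[0.294,0.593,-0.095],"delta_rot":[0,0,-0.0876],"claw":0},
  {"delta_pos":[0.294,0.593,-0.095],"delta_rot":[0,0,-0.0876],"claw":0},
  {"delta_pos":[0.294,0.593,-0.095],"delta_rot":[0,0,-0.0876],"claw":0},
  {"delta_pos":[0.294,0.593,-0.095],"delta_rot":[0,0,-0.0876],"claw":0},
], newtons=20)

```text
time: 1.77
eef_pos: [0.5137, -0.043, 0.159]
tcp_rot: [-0.706, -0.022, 0.707, -0.021]
contact_force: [-0.5, 0.4, -0.6]
opening: 0.003
```

```bash
python3 - <<'E'
from h import *
i=ctrl.read_camera("scene")[130:330,200:440]; cv2.imwrite("pics/s1.png",cv2.resize(i,None,fx=3,fy=3,interpolation=cv2.INTER_CUBIC))
E
```

```text
(no output)
```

View pics/s1.png

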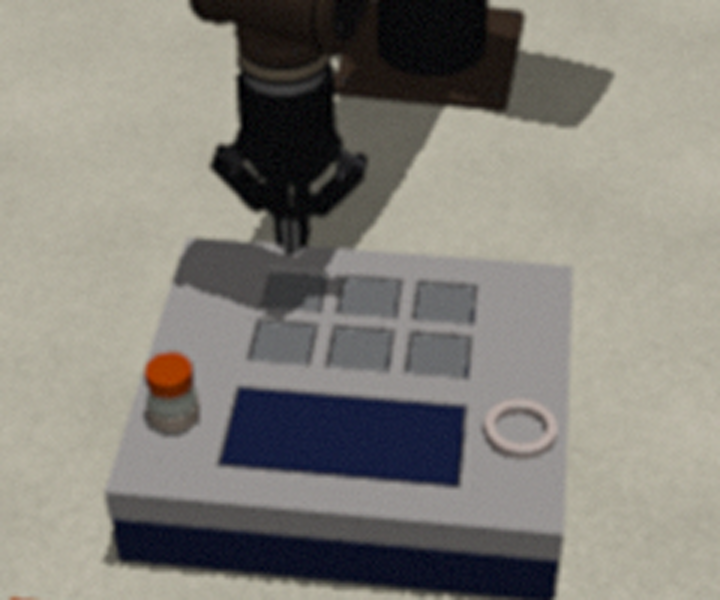

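Request:
play_rows([
  {"delta_pos":[0,-0.001,-0.015],"delta_rot":[0,0,0],"claw":0},
  {"delta_pos":[0,-0.001,-0.025],"delta_rot":[0,0,0],"claw":0},
  {"delta_pos":[0,-0.001,-0.03],"delta_rot":[0,0,0],"claw":0},
  {"delta_pos":[0,-0.001,-0.03],"delta_rot":[0,0,0],"claw":0},
])

```text
time: 2.15
eef_pos: [0.5134, -0.046, 0.1284]
tcp_rot: [-0.706, -0.021, 0.708, -0.019]
contact_force: [-0.4, 0.5, 0.5]
opening: -0.002
```

The close view shows the shut fingers just above the near-right cap, with the unit, jar and ring undisturbed. Next I'll creep down.

Request:
play_rows([
  {"delta_pos":[0.001,0.002,-0.003],"delta_rot":[0,0,0],"claw":0},
  {"delta_pos":[0.001,0.002,-0.006],"delta_rot":[0,0,0],"claw":0},
  {"delta_pos":[0.001,0.002,-0.009],"delta_rot":[0,0,0],"claw":0},
  {"delta_pos":[0.001,0.002,-0.011],"delta_rot":[0,0,0],"claw":0},
  {"delta_pos":[0.001,0.002,-0.012],"delta_rot":[0,0,0],"claw":0},
  {"delta_pos":[0.001,0.002,-0.012],"delta_rot":[0,0,0],"claw":0},
])

```text
time: 2.65
eef_pos: [0.5143, -0.0439, 0.1162]
tcp_rot: [-0.706, -0.021, 0.708, -0.019]
contact_force: [0.1, -0.6, -0.2]
opening: -0.0
```

Request:
play_rows([
  {"delta_pos":[0,0,-0.001],"delta_rot":[0,0,0],"claw":0},
  {"delta_pos":[0,0,-0.002],"delta_rot":[0,0,0],"claw":0},
  {"delta_pos":[0,0,-0.003],"delta_rot":[0,0,0],"claw":0},
  {"delta_pos":[0,0,-0.0035],"delta_rot":[0,0,0],"claw":0},
  {"delta_pos":[0,0,-0.0035],"delta_rot":[0,0,0],"claw":0},
])

```text
time: 3.07
eef_pos: [0.5144, -0.0439, 0.1131]
tcp_rot: [-0.706, -0.021, 0.708, -0.019]
contact_force: [-1.7, 0.3, 3.3]
opening: 0.002
```

Request:
play_rows([
  {"delta_pos":[0,0,-0.0007],"delta_rot":[0,0,0],"claw":0},
  {"delta_pos":[0,0,-0.0012],"delta_rot":[0,0,0],"claw":0},
  {"delta_pos":[0,0,-0.0012],"delta_rot":[0,0,0],"claw":0},
])

```text
time: 3.32
eef_pos: [0.5144, -0.0439, 0.1131]
tcp_rot: [-0.705, -0.021, 0.708, -0.019]
contact_force: [-4.3, 1.4, 7.7]
opening: 0.0
```

7.7 N with no give, so this one is a blank. Its face is at TCP z = 0.113. Next is the near-middle cap.

Request:
play_rows([
  {"delta_pos":[0,0,0.01],"delta_rot":[0,0,0],"claw":0},
  {"delta_pos":[0,0,0.015],"delta_rot":[0,0,0],"claw":0},
  {"delta_pos":[-0.004,0.032,0.015],"delta_rot":[0,0,0],"claw":0},
  {"delta_pos":[-0.004,0.064,0.015],"delta_rot":[0,0,0],"claw":0},
  {"delta_pos":[-0.004,0.064,0.015],"delta_rot":[0,0,0],"claw":0},
  {"delta_pos":[-0.004,0.064,0.009],"delta_rot":[0,0,0],"claw":0},
  {"delta_pos":[-0.004,0.064,0.005],"delta_rot":[0,0,0],"claw":0},
  {"delta_pos":[-0.004,0.064,0.003],"delta_rot":[0,0,0],"claw":0},
  {"delta_pos":[-0.004,0.064,0.002],"delta_rot":[0,0,0],"claw":0},
  {"delta_pos":[-0.004,0.064,0.001],"delta_rot":[0,0,0],"claw":0},
  {"delta_pos":[-0.004,0.064,0.0],"delta_rot":[0,0,0],"claw":0},
  {"delta_pos":[-0.004,0.064,-0.0008],"delta_rot":[0,0,0],"claw":0},
  {"delta_pos":[-0.004,0.064,-0.0015],"delta_rot":[0,0,0],"claw":0},
  {"delta_pos":[-0.004,0.064,-0.0015],"delta_rot":[0,0,0],"claw":0},
  {"delta_pos":[-0.004,0.064,-0.0015],"delta_rot":[0,0,0],"claw":0},
])

```text
time: 4.57
eef_pos: [0.5106, 0.0194, 0.113]
tcp_rot: [-0.705, -0.021, 0.709, -0.02]
contact_force: [-5.1, -0.3, 7.9]
opening: -0.003
```

Another blank: 7.9 N at z = 0.1130. Next is the near-left cap.

Request:
play_rows([
  {"delta_pos":[0,0,0.01],"delta_rot":[0,0,0],"claw":0},
  {"delta_pos":[0,0,0.015],"delta_rot":[0,0,0],"claw":0},
  {"delta_pos":[-0.004,0.032,0.015],"delta_rot":[0,0,0],"claw":0},
  {"delta_pos":[-0.004,0.064,0.015],"delta_rot":[0,0,0],"claw":0},
  {"delta_pos":[-0.004,0.064,0.015],"delta_rot":[0,0,0],"claw":0},
  {"delta_pos":[-0.004,0.064,0.009],"delta_rot":[0,0,0],"claw":0},
  {"delta_pos":[-0.004,0.064,0.005],"delta_rot":[0,0,0],"claw":0},
  {"delta_pos":[-0.004,0.064,0.003],"delta_rot":[0,0,0],"claw":0},
  {"delta_pos":[-0.004,0.064,0.002],"delta_rot":[0,0,0],"claw":0},
  {"delta_pos":[-0.004,0.064,0.001],"delta_rot":[0,0,0],"claw":0},
  {"delta_pos":[-0.004,0.064,0.0],"delta_rot":[0,0,0],"claw":0},
  {"delta_pos":[-0.004,0.064,-0.0008],"delta_rot":[0,0,0],"claw":0},
  {"delta_pos":[-0.004,0.064,-0.0015],"delta_rot":[0,0,0],"claw":0},
  {"delta_pos":[-0.004,0.064,-0.0015],"delta_rot":[0,0,0],"claw":0},
  {"delta_pos":[-0.004,0.064,-0.0015],"delta_rot":[0,0,0],"claw":0},
])

```text
time: 5.82
eef_pos: [0.5067, 0.0828, 0.113]
tcp_rot: [-0.705, -0.021, 0.709, -0.02]
contact_force: [-4.9, -1.0, 8.2]
opening: -0.002
```

Blank again. Next is the far-left cap, at (0.571, 0.088).

Request:
play_rows([
  {"delta_pos":[0,0,0.01],"delta_rot":[0,0,0],"claw":0},
  {"delta_pos":[0,0,0.015],"delta_rot":[0,0,0],"claw":0},
  {"delta_pos":[0.032,0.005,0.015],"delta_rot":[0,0,0],"claw":0},
  {"delta_pos":[0.064,0.005,0.015],"delta_rot":[0,0,0],"claw":0},
  {"delta_pos":[0.064,0.005,0.015],"delta_rot":[0,0,0],"claw":0},
  {"delta_pos":[0.064,0.005,0.009],"delta_rot":[0,0,0],"claw":0},
  {"delta_pos":[0.064,0.005,0.005],"delta_rot":[0,0,0],"claw":0},
  {"delta_pos":[0.064,0.005,0.003],"delta_rot":[0,0,0],"claw":0},
  {"delta_pos":[0.064,0.005,0.002],"delta_rot":[0,0,0],"claw":0},
  {"delta_pos":[0.064,0.005,0.001],"delta_rot":[0,0,0],"claw":0},
  {"delta_pos":[0.064,0.005,0.0],"delta_rot":[0,0,0],"claw":0},
  {"delta_pos":[0.064,0.005,-0.0008],"delta_rot":[0,0,0],"claw":0},
  {"delta_pos":[0.064,0.005,-0.0015],"delta_rot":[0,0,0],"claw":0},
  {"delta_pos":[0.064,0.005,-0.0015],"delta_rot":[0,0,0],"claw":0},
  {"delta_pos":[0.064,0.005,-0.0015],"delta_rot":[0,0,0],"claw":0},
])

```text
time: 7.07
eef_pos: [0.5703, 0.0879, 0.1131]
tcp_rot: [-0.704, -0.021, 0.71, -0.02]
contact_force: [-5.2, -0.1, 7.7]
opening: -0.003
```

Blank. Next is the far-middle cap, at (0.5745, 0.024).

Request:
play_rows([
  {"delta_pos":[0,0,0.01],"delta_rot":[0,0,0],"claw":0},
  {"delta_pos":[0,0,0.015],"delta_rot":[0,0,0],"claw":0},
  {"delta_pos":[0.004,-0.032,0.015],"delta_rot":[0,0,0],"claw":0},
  {"delta_pos":[0.004,-0.064,0.015],"delta_rot":[0,0,0],"claw":0},
  {"delta_pos":[0.004,-0.064,0.015],"delta_rot":[0,0,0],"claw":0},
  {"delta_pos":[0.004,-0.064,0.009],"delta_rot":[0,0,0],"claw":0},
  {"delta_pos":[0.004,-0.064,0.005],"delta_rot":[0,0,0],"claw":0},
  {"delta_pos":[0.004,-0.064,0.003],"delta_rot":[0,0,0],"claw":0},
  {"delta_pos":[0.004,-0.064,0.002],"delta_rot":[0,0,0],"claw":0},
  {"delta_pos":[0.004,-0.064,0.001],"delta_rot":[0,0,0],"claw":0},
  {"delta_pos":[0.004,-0.064,0.0],"delta_rot":[0,0,0],"claw":0},
  {"delta_pos":[0.004,-0.064,-0.0008],"delta_rot":[0,0,0],"claw":0},
  {"delta_pos":[0.004,-0.064,-0.0015],"delta_rot":[0,0,0],"claw":0},
  {"delta_pos":[0.004,-0.064,-0.0015],"delta_rot":[0,0,0],"claw":0},
  {"delta_pos":[0.004,-0.064,-0.0015],"delta_rot":[0,0,0],"claw":0},
])

```text
time: 8.32
eef_pos: [0.5745, 0.0242, 0.112]
tcp_rot: [-0.704, -0.021, 0.709, -0.02]
contact_force: [-1.4, 1.8, 3.1]
opening: -0.0
```

This one gave: z = 0.1120, at only 3 N. I'll press it home.

Request:
play_rows([
  {"delta_pos":[0,0,-0.001],"delta_rot":[0,0,0],"claw":0},
  {"delta_pos":[0,0,-0.002],"delta_rot":[0,0,0],"claw":0},
  {"delta_pos":[0,0,-0.003],"delta_rot":[0,0,0],"claw":0},
  {"delta_pos":[0,0,-0.004],"delta_rot":[0,0,0],"claw":0},
  {"delta_pos":[0,0,-0.005],"delta_rot":[0,0,0],"claw":0},
  {"delta_pos":[0,0,-0.006],"delta_rot":[0,0,0],"claw":0},
  {"delta_pos":[0,0,-0.0067],"delta_rot":[0,0,0],"claw":0},
  {"delta_pos":[0,0,-0.0067],"delta_rot":[0,0,0],"claw":0},
  {"delta_pos":[0,0,-0.0067],"delta_rot":[0,0,0],"claw":0},
])

```text
time: 9.07
eef_pos: [0.5746, 0.0242, 0.107]
tcp_rot: [-0.704, -0.021, 0.71, -0.02]
contact_force: [-6.0, 1.6, 12.5]
opening: -0.002
```

The button has hit its stop: 6 mm of travel and 12.5 N. I'll lift straight up and move clear to the right.

Request:
play_rows([
  {"delta_pos":[0,0,0.01],"delta_rot":[0,0,0],"claw":0},
  {"delta_pos":[0,0,0.03],"delta_rot":[0,0,0],"claw":0},
  {"delta_pos":[0,0,0.07],"delta_rot":[0,0,0],"claw":0},
  {"delta_pos":[0,0,0.11],"delta_rot":[0,0,0],"claw":0},
  {"delta_pos":[0,0,0.15],"delta_rot":[0,0,0],"claw":0},
  {"delta_pos":[0,0,0.15],"delta_rot":[0,0,0],"claw":0},
  {"delta_pos":[-0.12,-0.3,0.15],"delta_rot":[0,0,0],"claw":0},
  {"delta_pos":[-0.12,-0.3,0.15],"delta_rot":[0,0,0],"claw":0},
  {"delta_pos":[-0.12,-0.3,0.15],"delta_rot":[0,0,0],"claw":0},
  {"delta_pos":[-0.12,-0.3,0.15],"delta_rot":[0,0,0],"claw":0},
  {"delta_pos":[-0.12,-0.3,0.15],"delta_rot":[0,0,0],"claw":0},
  {"delta_pos":[-0.12,-0.3,0.15],"delta_rot":[0,0,0],"claw":0},
  {"delta_pos":[-0.12,-0.3,0.15],"delta_rot":[0,0,0],"claw":0},
  {"delta_pos":[-0.12,-0.3,0.15],"delta_rot":[0,0,0],"claw":0},
  {"delta_pos":[-0.12,-0.3,0.15],"delta_rot":[0,0,0],"claw":0},
  {"delta_pos":[-0.12,-0.3,0.15],"delta_rot":[0,0,0],"claw":0},
  {"delta_pos":[-0.12,-0.3,0.15],"delta_rot":[0,0,0],"claw":0},
  {"delta_pos":[-0.12,-0.3,0.15],"delta_rot":[0,0,0],"claw":0},
])

```text
time: 10.57
eef_pos: [0.455, -0.2749, 0.2567]
tcp_rot: [-0.704, -0.022, 0.71, -0.021]
contact_force: [0.2, -0.4, -0.3]
opening: 0.0
```

```bash
python3 - <<'E'
from h import *
cv2.imwrite("pics/s2full.png",ctrl.read_camera("scene")); i=cv2.imread("pics/s2full.png")[190:340,200:400]; cv2.imwrite("pics/s2.png",cv2.resize(i,None,fx=4,fy=4,interpolation=cv2.INTER_CUBIC))
cv2.imwrite("pics/t2.png",ctrl.read_camera("top"))
E
```

```text
(no output)
```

View pics/s2.png

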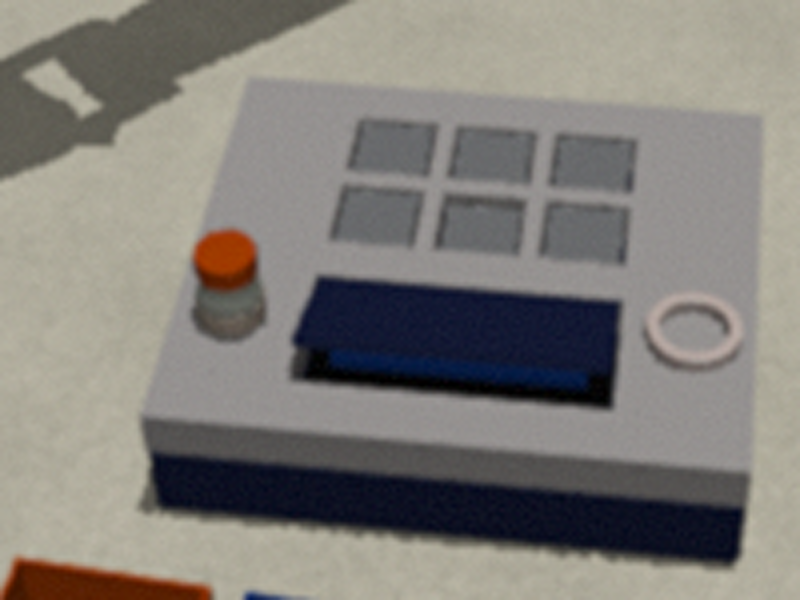

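View pics/t2.png

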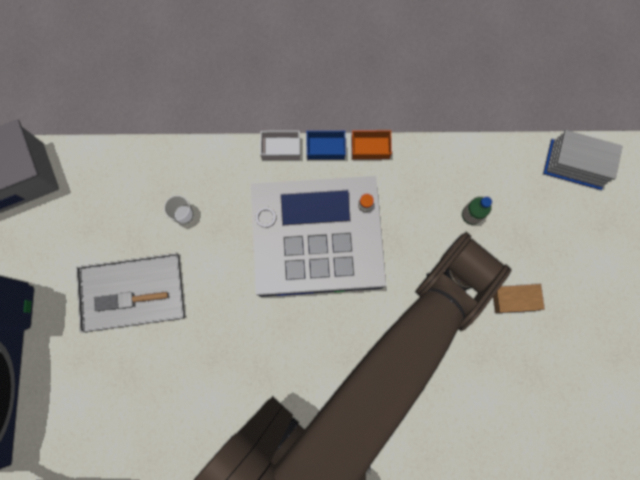

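The flap is ajar, its free edge standing up over a dark gap, and the far-middle cap is sunk. In the top view the jar (367,201), ring (266,218), bottle, carton, tray and cup are where they were. The arm is clear at (465,280).

```bash
python3 -c "
from plant import ctrl
print(abs(ctrl.get_state()['dq']).max()); ctrl.sign_off()"
```

```text
0.002238811376545984
the job is handed in; nothing more can be done
```

The catch button is the middle cap in the row next to the flap. I pressed it fully home, the flap popped ajar, and the job is handed in.

- **Search:** I pressed the caps one at a time with the shut fingertips. The first four (the near row and far left) held at about 8 N without moving. The fifth gave way at about 3 N. I never touched the sixth.
- **Press:** The button went down 6 mm to a hard stop at 12.5 N. I then lifted straight up and moved clear to the right.
- **Last checks:** The pictures show the flap ajar and the button sunk. By eye, everything around and on the unit stands where it was. The arm was still, with no contact force, at about 10.7 s of the 48 s allowed. No check failed or disagreed. I judged the flap's opening from the picture and did not measure its angle.

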